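Reset the tripped conveyor breaker

ROBOT

A 7-joint arm with a two-finger parallel gripper is mounted at the origin on the work surface. World frame = base frame: x ahead of the robot, y to its left, z up, the work surface at z = 0. Lengths are in m, angles in rad, forces in N, time in s.
With the tool pointing down it reaches from about 0.4 to 0.9 m from the base axis. Payload 5.5 kg.
Tool frame: the origin (TCP) lies midway between the tips of the shut fingers; the grasp point (between the pads) lies grasp_offset behind it (grasp_offset is the distance from the TCP to the grasp point, in m); z points along the fingers, y is the direction in which the jaws open and shut (so a half turn about z gives the same grasp; the last joint's range is limited). The gripper opens to 92 mm and grips with 3 to 60 N. Pads are 19 mm wide; open, the fingers measure 130 mm over their backs; the gripper's body (75 mm by 190 mm) begins 47 mm behind the grasp point.
Start: joints at [1.402, 0.501, -0.427, 1.55, 0.221, 1.138, -0.21], TCP at [0.272, -0.59, 0.227] pointing down, gripper open.
Joint ranges: [-2.88, 2.88], [-0.31, 2.03], [-1.54, 1.56], [0.2, 2.42], [-1.41, 4.55], [0.19, 2.02], [-2.57, 2.57]. Speed limits (rad/s): [2.57, 2.57, 3.14, 3.14, 3.14, 3.14, 3.14].

INTERFACE

Orientations are given as a unit quaternion [w, x, y, z].
In Python, from cell import * gives the robot as it stands.
- The arm moves only by the shell command python3 -m creep 'ROWS' [FORCE]. ROWS is JSON, a list of rows, each an object of numbers: "dx", "dy", "dz": the shift along the tool's x, y, z in mm; "twist": the turn about the tool's z in degrees; "gripper": the opening in per cent of the stroke, from 0 (shut) to 100 (fully open). A call has 1 to 10 rows; each row shifts and turns the pose as measured when the row begins, along the tool's axes as they then stand; what a row does not reach is not made up. A row lasts 1/8 s, in which the tool goes at most 62.5 mm and 10.7 degrees, less where a joint would pass 70% of its speed; a pose out of reach is approached as far as the arm can. A call with a gripper value outside its range is refused whole. The fingers move at their own pace and stop on an object; FORCE is the grip in N (left out, the last holds). Time passes only in rows, so rows that do not move let the fingers close. It gives the time, the measured TCP pose, the force and the opening at its end, in the units of the state.
- get_obs(): the state, without advancing time (a new reading comes with each control period).
- snapshot(name): name is "scene" or "top"; returns the picture (384x512x3 uint8, blue, green, red); there is no depth.
- camera_params(name): a dict with "intrinsics" (3x3 intrinsics, pixels), "world_to_cam" (4x4, takes a point from world to camera coordinates). Camera axes: x right, y up, looking along -z (the intrinsics and any distortion apply to the point x, -y, -z); pixel columns grow to the right and rows downward; lengths in m; the calibration is good to about 2 mm. A picture is of the moment at which its call begins. camera_params takes no time and is no camera call.
- close_job(): hands the job in, once; it reports no verdict.
The state is a dict: "t": time; "q": joint angles; "qd": joint speeds; "joint_torque": joint torques, N m; "position": TCP position; "ee_rot": TCP orientation; "contact_force": force on the tool from outside, world axes, zero at the start; "ft_torque": the same for the moment, N m; "width": opening from 0.0 (shut) to 1.0 (fully open).
Only numpy, scipy, OpenCV 4.12 (cv2) and the standard library are available. Lean on these libraries where they do the work, as an engineer would, in place of code of your own. Each camera call takes 0.05 s, during which the arm holds its last target. There are 200 camera calls.

TASK

The packing-bench conveyor has tripped its breaker. First turn the conveyor's speed dial back until its pointer stands on zero (the long thick mark), so that the rollers cannot start with a jolt; then reset the tripped breaker, the one whose lever stands part-way between off and on: push its lever fully off (towards the robot), then throw it fully on (away from the robot). Leave the other two breakers as they are and the things on the bench where they lie.

Things in the scene. Friction and masses are not known exactly. Their poses are not given: they have to be found in the camera images.
- supply_box: fixed grey steel box lying on the bench, 190 (x) x 270 (y) x 60 mm high, breakers on its top; origin: centre of its underside on the bench; its +x side (three black cable glands, 22 mm long) faces away from the robot, give or take 17 degrees. The breakers stand in a row along its y axis, 78 mm apart, in any order
- breaker_tripped: the breaker to reset: plain grey block 120 (x) x 66 (y) x 16 mm high on top of supply_box, origin at the centre of its underside (60 mm above the bench), axes parallel to supply_box; the same in looks as its two neighbours, but its lever stands near upright
- tripped_pivot (a point): point on the lever's hinge axis (which runs along the breaker's y), 12 mm above the breaker's underside, 72 mm above the bench; the block's top face is 4 mm above it
- tripped_tip (a point): middle of the top end of the lever of the tripped breaker, 53 mm from its pivot. The lever is a black paddle 10 mm thick and 22 mm wide (along y), with a crown 14 mm thick and 24 mm wide over its last 14 mm; upright it stands 125 mm above the bench
- lever_tripped (a joint): hinge of the toggle lever of the tripped breaker, rad: 0 = fully off (hard stop, leaning 0.6 rad towards the robot, -x of supply_box), 0.6 = upright, 1.2 = fully on (hard stop, leaning 0.6 rad away from the robot, +x). It stays where it is left; no spring. Starts between 0.45 and 0.75; needs about 0.12 N m, i.e. 3 to 5 N at the paddle
- lever_running (a joint): hinge of the toggle lever of the neighbour that is on, rad: 0 = fully off (hard stop, leaning 0.6 rad towards the robot, -x of supply_box), 0.6 = upright, 1.2 = fully on (hard stop, leaning 0.6 rad away from the robot, +x). It stays where it is left; no spring. Starts at about 1.2 and must stay on
- running_tip (a point): middle of the top end of the lever of the neighbour that is on, 53 mm from its pivot
- lever_spare (a joint): hinge of the toggle lever of the neighbour that is off, rad: 0 = fully off (hard stop, leaning 0.6 rad towards the robot, -x of supply_box), 0.6 = upright, 1.2 = fully on (hard stop, leaning 0.6 rad away from the robot, +x). It stays where it is left; no spring. Starts at about 0 and must stay off
- spare_tip (a point): middle of the top end of the lever of the neighbour that is off, 53 mm from its pivot
- speed_box: fixed grey box 130 x 130 x 70 mm high with an aluminium scale disc (112 mm across, 2 mm thick) on top and the speed dial in its middle; origin: centre of its underside on the bench. Its +x side (one black cable gland) faces away from the robot, give or take 29 degrees; it stands to the left or the right of supply_box. The scale has thin marks every 0.2 rad to either side of the zero mark, which is longer and thicker, on the +x side of the dial
- speed_dial (a joint): angle of the dial, rad, 0 = pointer on the zero mark (pointer along +x of speed_box), growing anticlockwise seen from above; stops at -1.6 and 1.6, none at zero. Starts between 0.5 and 1.35; friction 0.05 N m, no spring: it stays where it is left
- dial_grip (a point): point on the dial's vertical axis, 98 mm above the bench. Black bar grip 46 mm long, 14 mm thick, from 80 to 110 mm above the bench, standing on a round skirt 48 mm across (72 to 80 mm); the bar turns with the dial, its length points along the pointer (this point's x axis)
- dial_pointer (a point): tip of the thin black pointer that sticks out of the skirt over the scale, 38 mm from the dial's axis; a white line on top of the bar shows the same end
- tape_roll: loose bystander: roll of packing tape lying flat, 96 mm across, 48 mm high, on the robot's side of speed_box
- screwdriver: loose bystander lying on the robot's side of supply_box
- carton_knife: loose bystander: closed box-cutter, 150 x 26 x 20 mm, lying beyond the two boxes
- small_carton: loose bystander: carton 120 x 160 x 70 mm, beyond the two boxes
- white_bottle: loose bystander: white bottle 170 mm high, far right
- glue_tin: loose bystander: tin 90 mm across, 100 mm high, far left
- mug: loose bystander: mug 80 mm across, 90 mm high, left
There are look-alikes about, which are no part of the job. Leave any green look-alike of the speed_box alone.

How it is judged:
By the outcome, as a careful person would: the job done as asked, in the order asked, and still so for the second after the job is handed in, with the robot touching nothing.
It also fails if it takes over 54 s, if anything falls off the work surface, if the arm or the gripper's body presses on something with over 40 N, if the wrist force passes 120 N, or if a joint passes its speed limit or range.

## Working session

There is one attempt and no reset: what is moved stays moved. The work goes in short steps, Python scripts to look and compute and a shell command to move; the robot and the scene stay as the last step left them, time stands still between calls to the robot, and variables do not carry over. Pictures are saved under pics/ and viewed, about 8 in all and at most 12, crops included, and the job is handed in when it is done.

```bash
mkdir -p pics; cat > h.py <<'E'
from cell import *
import numpy as np, cv2
def ray(name,u,v,z):
    c=camera_params(name);K=np.array(c["intrinsics"]);T=np.array(c["world_to_cam"])
    d=np.linalg.inv(K)@[u,v,1]; d=np.array([d[0],-d[1],-d[2]])
    R=T[:3,:3];o=-R.T@T[:3,3];w=R.T@d
    return (o+w*(z-o[2])/w[2])
def proj(name,p):
    c=camera_params(name);K=np.array(c["intrinsics"]);T=np.array(c["world_to_cam"])
    q=T[:3,:3]@np.array(p)+T[:3,3];q=K@[q[0],-q[1],-q[2]];return q[:2]/q[2]
E
python3 - <<'E'
from h import *
a=snapshot("top");b=snapshot("scene")
cv2.imwrite("pics/top0.png",a);cv2.imwrite("pics/scene0.png",b)
cv2.imwrite("pics/top.png",cv2.resize(a,(800,600),interpolation=cv2.INTER_CUBIC))
cv2.imwrite("pics/scene.png",cv2.resize(b,(800,600),interpolation=cv2.INTER_CUBIC))
print(camera_params("top"),camera_params("scene"),get_obs())
import cell;print([n for n in dir(cell) if not n.startswith('_')])
E
```

```text
{'intrinsics': array([[389.43135157,   0.        , 253.54701303],
       [  0.        , 389.43135157, 195.09234329],
       [  0.        ,   0.        ,   1.        ]]), 'world_to_cam': array([[ 0.01838945, -0.99981539, -0.00556931,  0.02037421],
       [ 0.98726731,  0.01727783,  0.15812888, -0.47130171],
       [-0.15800346, -0.0084063 ,  0.98740278, -1.32669777],
       [ 0.        ,  0.        ,  0.        ,  1.        ]])} {'intrinsics': array([[380.86244864,   0.        , 251.07191656],
       [  0.        , 380.86244864, 187.32433829],
       [  0.        ,   0.        ,   1.        ]]), 'world_to_cam': array([[-0.0859244 ,  0.99629005, -0.00480911,  0.00572563],
       [-0.85314263, -0.07108408,  0.51681206,  0.34351158],
       [ 0.51455287,  0.04850962,  0.85608537, -1.63976153],
       [ 0.        ,  0.        ,  0.        ,  1.        ]])} {'t': 0.1, 'q': array([ 1.40221024,  0.50176417, -0.42680935,  1.55133435,  0.22080741,
        1.13829566, -0.21027156]), 'qd': array([-3.26825791e-05, -3.39410456e-03,  4.36830615e-04, -2.26280497e-03,
       -1.29509947e-03,  4.58213486e-04,  1.02847246e-04]), 'joint_torque': array([-1.21867398e-02, -5.67862129e+01, -5.83953515e+00, -2.79909700e+01,
       -6.93292567e-02,  2.41085625e-02,  6.08739265e-05]), 'position': array([ 0.27172306, -0.58979096,  0.22578054]), 'ee_rot': array([-8.59117761e-04,  9.76776609e-01,  2.14258472e-01, -1.57592042e-04]), 'contact_force': array([-0.26055547,  0.4993908 , -0.04815819]), 'ft_torque': array([-0.02303806,  0.00084465,  0.02082846]), 'width': 0.9977563468988324}
['IKError', 'camera_params', 'close_job', 'get_obs', 'grasp_offset', 'snapshot']
```

View pics/top.png

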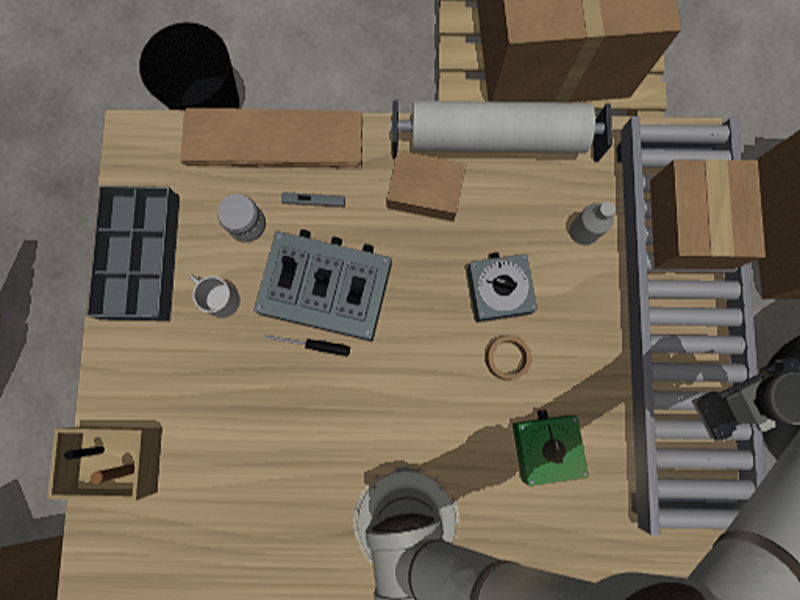

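View pics/scene.png

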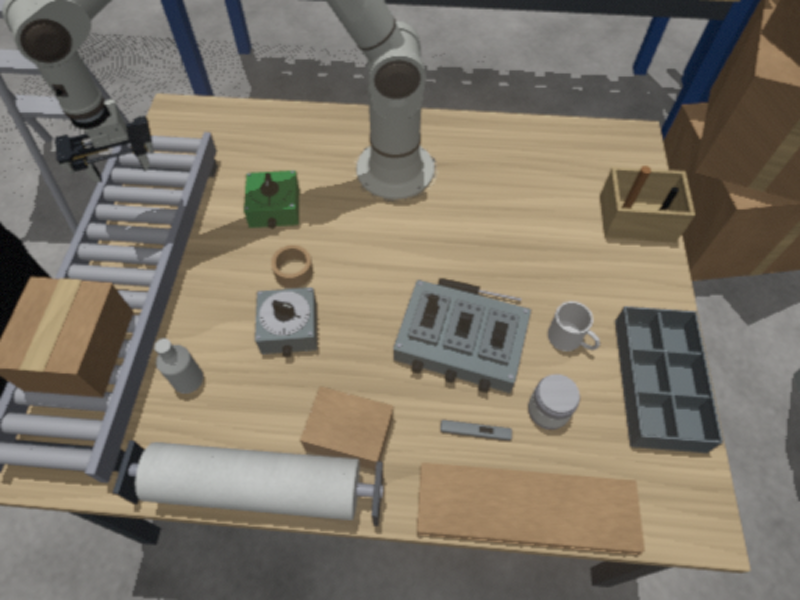

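The overview shows speed_box at about (503,286) and supply_box at about (323,286) in the 800x600 top view. The tripped lever is probably the middle one. I'll take enlarged crops to check.

```bash
python3 - <<'E'
from h import *
a=cv2.imread("pics/top0.png");b=cv2.imread("pics/scene0.png")
s=a[140:224,158:258];d=a[155:211,293:349]
s=cv2.resize(s,None,fx=5,fy=5,interpolation=cv2.INTER_CUBIC) # 500x420
d=cv2.resize(d,(300,300),interpolation=cv2.INTER_CUBIC)
im=np.zeros((420,800,3),np.uint8);im[:,:500]=s;im[:300,500:]=d
cv2.imwrite("pics/c1.png",im)
E
```

```text
(no output)
```

View pics/c1.png

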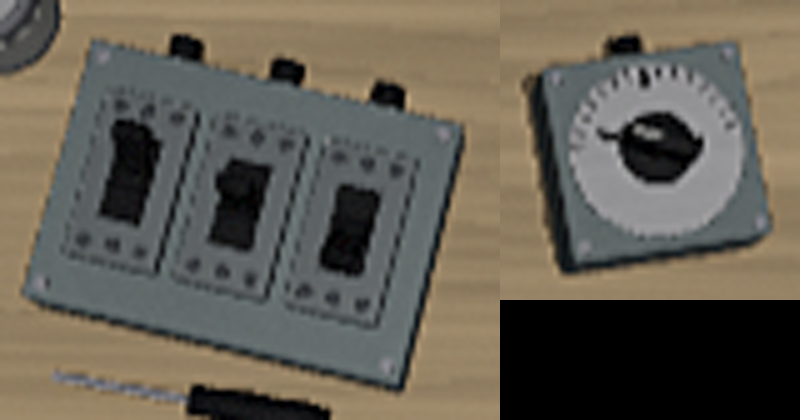

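```bash
python3 - <<'E'
from h import *
S=lambda u,v,z:ray("top",(u+.5)/5-.5+158,(v+.5)/5-.5+140,z)
f=56/300
D=lambda u,v,z:ray("top",(u-500+.5)*f-.5+293,(v+.5)*f-.5+155,z)
c=[S(*p,.06) for p in [(92,38),(463,122),(402,390),(24,297)]]
print("corners",np.round(c,3)); cen=np.mean(c,0);print("cen",cen)
ax=(c[0]-c[3]+c[1]-c[2]);ay=(c[0]-c[1]+c[3]-c[2])
yaw=np.degrees(np.arctan2(ax[1],ax[0]));yaw2=np.degrees(np.arctan2(-ay[0],ay[1]));print("yaw",yaw,yaw2,np.linalg.norm(ax)/2,np.linalg.norm(ay)/2)
e=np.radians((yaw+yaw2)/2)
for k in (78,0,-78):
  p=cen+np.array([-np.sin(e),np.cos(e),0])*k/1000
  for th in (-.6,-.15,0,.15,.6):
    t=p+53e-3*np.sin(th)*np.array([np.cos(e),np.sin(e),0]);t[2]=.072+.053*np.cos(th)
    u=proj("top",t);print(k,th,np.round(t,3),np.round((u-[158,140]+.5)*5-.5))
dc=D(656.5,150,.072);z0=D(645,75,.072);pt=D(600,134,.076)
print("dial",dc,D(645,75,.072)); a0=np.arctan2(*(z0-dc)[1::-1]);ap=np.arctan2(*(pt-dc)[1::-1])
print("yaw zero",np.degrees(a0),"pointer",np.degrees(ap),"dial",ap-a0,np.linalg.norm((pt-dc)[:2]))
k=[D(*p,.07) for p in [(543,75),(733,43),(770,235),(567,270)]]
print(np.mean(k,0)); x=k[0]-k[3]+k[1]-k[2];y=k[0]-k[1]+k[3]-k[2];print(np.degrees(np.arctan2(x[1],x[0])),np.degrees(np.arctan2(-y[0],y[1])))
print("grasp_offset",grasp_offset)
from scipy.spatial.transform import Rotation as R
q=get_obs()["ee_rot"];print(R.from_quat(np.roll(q,-1)).as_matrix().round(3))
E
```

```text
corners [[0.633 0.305 0.06 ]
 [0.577 0.042 0.06 ]
 [0.389 0.08  0.06 ]
 [0.448 0.342 0.06 ]]
cen [0.5116782  0.19235224 0.06      ]
yaw -11.451022931285934 -12.456396020789189 0.19046511342483835 0.26840837748096874
78 -0.6 [0.499 0.275 0.116] [110. 211.]
78 -0.15 [0.52  0.27  0.124] [115. 177.]
78 0 [0.528 0.269 0.125] [118. 165.]
78 0.15 [0.536 0.267 0.124] [122. 154.]
78 0.6 [0.557 0.262 0.116] [132. 126.]
0 -0.6 [0.482 0.199 0.116] [223. 237.]
0 -0.15 [0.504 0.194 0.124] [230. 203.]
0 0 [0.512 0.192 0.125] [233. 191.]
0 0.15 [0.519 0.191 0.124] [236. 180.]
0 0.6 [0.541 0.186 0.116] [245. 151.]
-78 -0.6 [0.466 0.122 0.116] [338. 263.]
-78 -0.15 [0.488 0.118 0.124] [345. 229.]
-78 0 [0.496 0.116 0.125] [347. 217.]
-78 0.15 [0.503 0.114 0.124] [350. 206.]
-78 0.6 [0.525 0.11  0.116] [359. 177.]
dial [ 0.5128262  -0.20461794  0.072     ] [ 0.56185157 -0.19768161  0.072     ]
yaw zero 8.05301853872408 pointer 76.1982186108764 dial 1.1893581106893354 0.037720463800341095
[ 0.50991588 -0.20283747  0.07      ]
8.312174386605946 10.796718918228436
grasp_offset 0.0188
[[ 0.908  0.419 -0.001]
 [ 0.419 -0.908  0.002]
 [ 0.    -0.002 -1.   ]]
```

```bash
python3 -m creep '[{"dx":38,"dy":-25},{"dx":38,"dy":-25},{"dx":38,"dy":-25},{"dx":38,"dy":-25},{"dx":38,"dy":-25},{"dx":38,"dy":-25},{"dx":38,"dy":-25},{"dx":38,"dy":-25},{"dx":38,"dy":-25},{"dx":37,"dy":-25}]'
python3 -m creep '[{"twist":-7.5},{"twist":-7.5},{"twist":-7.5},{"twist":-7.5},{"twist":-7.5},{"twist":-7.5},{"twist":-7}]'
```

```text
invalid input at $[0]: expected keys dx, dy, dz, twist, gripper
invalid input at $[0]: expected keys dx, dy, dz, twist, gripper
```

```bash
python3 -m creep '[{"dx":38,"dy":-25,"dz":0,"twist":0,"gripper":100},{"dx":38,"dy":-25,"dz":0,"twist":0,"gripper":100},{"dx":38,"dy":-25,"dz":0,"twist":0,"gripper":100},{"dx":38,"dy":-25,"dz":0,"twist":0,"gripper":100},{"dx":38,"dy":-25,"dz":0,"twist":0,"gripper":100},{"dx":38,"dy":-25,"dz":0,"twist":0,"gripper":100},{"dx":38,"dy":-25,"dz":0,"twist":0,"gripper":100},{"dx":38,"dy":-25,"dz":0,"twist":0,"gripper":100}]'
python3 -m creep '[{"dx":0,"dy":0,"dz":0,"twist":-7.5,"gripper":100},{"dx":0,"dy":0,"dz":0,"twist":-7.5,"gripper":100},{"dx":0,"dy":0,"dz":0,"twist":-7.5,"gripper":100},{"dx":0,"dy":0,"dz":0,"twist":-7.5,"gripper":100},{"dx":0,"dy":0,"dz":0,"twist":-7.5,"gripper":100},{"dx":0,"dy":0,"dz":0,"twist":-7.5,"gripper":100},{"dx":0,"dy":0,"dz":0,"twist":-7,"gripper":100}]'
```

```text
t: 1.1
position: [0.4651, -0.2754, 0.2221]
ee_rot: [-0.003, 0.978, 0.209, -0.002]
contact_force: [0.1, 0.6, 0.2]
width: 0.997
t: 1.98
position: [0.4663, -0.2678, 0.2199]
ee_rot: [-0.006, 0.774, 0.633, -0.001]
contact_force: [0.1, 0.3, 0.5]
width: 1.0
```

```bash
cat >> h.py <<'E'
from scipy.spatial.transform import Rotation as Rt
def goto(p,yaw_y=None):
    """shift in tool axes (mm), and twist (deg) so that tool y points at yaw_y deg (mod 180)"""
    o=get_obs();M=Rt.from_quat(np.roll(o["ee_rot"],-1)).as_matrix()
    d=M.T@(np.array(p)-o["position"])*1000
    a=np.degrees(np.arctan2(M[1,1],M[0,1]));w=None if yaw_y is None else ((a-yaw_y+90)%180)-90
    print("t",o["t"],"pos",o["position"].round(4),"yawy",a.round(1),"d",d.round(1),"twist",w,"F",o["contact_force"].round(1),"w",round(o["width"],3),"z",M[:,2].round(3),"q",o["q"].round(2))
E
python3 - <<'E'
from h import *
goto([.511,-.204,.16],-13)
E
```

```text
t 1.975 pos [ 0.4663 -0.2678  0.2199] yawy -11.5 d [71.  31.7 60.1] twist 1.4825873538901675 F [0.1 0.3 0.5] w 1.0 z [-0.009  0.009 -1.   ] q [ 1.09  0.38 -0.76  1.82  0.29  1.07  0.02]
```

```bash
python3 -m creep '[{"dx":24,"dy":11,"dz":20,"twist":0,"gripper":100},{"dx":24,"dy":11,"dz":20,"twist":0,"gripper":100},{"dx":23,"dy":10,"dz":20,"twist":1,"gripper":100},{"dx":0,"dy":0,"dz":0,"twist":0,"gripper":100}]'
python3 - <<'E'
from h import *
goto([.511,-.204,.087],-13)
b=snapshot("scene")[165:230,140:220]
t=snapshot("top")[150:220,285:365]
cv2.imwrite("pics/c2.png",np.hstack([cv2.resize(b,(400,325),interpolation=cv2.INTER_CUBIC),cv2.resize(t[:65],(400,325),interpolation=cv2.INTER_CUBIC)]))
E
```

```text
t: 2.48
position: [0.5109, -0.2038, 0.1572]
ee_rot: [-0.007, 0.781, 0.625, -0.001]
contact_force: [-0.5, -0.1, 0.2]
width: 1.001
t 2.475 pos [ 0.5109 -0.2038  0.1572] yawy -12.6 d [-0.7  1.  70.2] twist 0.3668038677092511 F [-0.5 -0.1  0.2] w 1.001 z [-0.011  0.01  -1.   ] q [ 0.91  0.48 -0.73  1.85  0.37  0.97 -0.21]
```

View pics/c2.png

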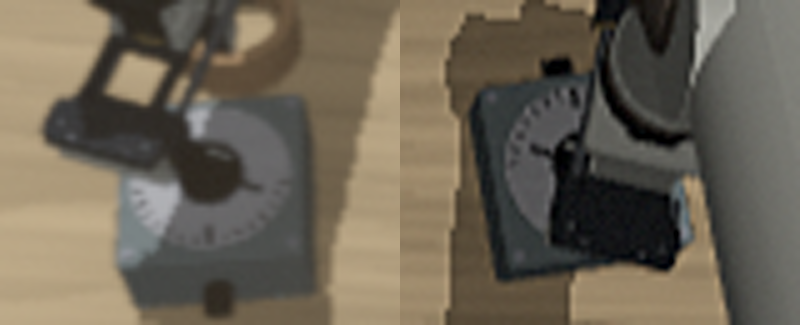

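```bash
python3 - <<'E'
from h import *
o=get_obs();M=Rt.from_quat(np.roll(o["ee_rot"],-1)).as_matrix()
for n,p in [("tcp",[0,0,0]),("tip+",[0,.055,0]),("tip-",[0,-.055,0]),("body+",[0,.095,-.066]),("body-",[0,-.095,-.066])]:
    w=o["position"]+M@np.array(p)
    print(n,w.round(3),"scene",((proj("scene",w)-[140,165])*5).round(),"top",((proj("top",w)-[285,150])*5+[400,0]).round())
w=[.511,-.204,.11];print(((proj("scene",w)-[140,165])*5).round(),((proj("top",w)-[285,150])*5+[400,0]).round())
E
```

```text
tcp [ 0.511 -0.207  0.159] scene [183. 105.] top [610. 140.]
tip+ [ 0.565 -0.219  0.158] scene [149. 175.] top [628.  59.]
tip- [ 0.457 -0.195  0.159] scene [215.  38.] top [592. 222.]
body+ [ 0.604 -0.228  0.224] scene [100. 178.] top [662. -29.]
body- [ 0.419 -0.186  0.226] scene [223. -66.] top [597. 268.]
[199. 143.] [593. 155.]
```

```bash
python3 - <<'E'
from h import *
o=get_obs();M=Rt.from_quat(np.roll(o["ee_rot"],-1)).as_matrix()
def ann(n,u0,v0):
    im=cv2.resize(snapshot(n)[v0:v0+120,u0:u0+80],(400,600),interpolation=cv2.INTER_CUBIC)
    for p in [[0,0,0],[0,.055,0],[0,-.055,0],[0,.095,-.066],[0,-.095,-.066]]:
        q=(proj(n,o["position"]+M@np.array(p))-[u0,v0])*5
        cv2.circle(im,tuple(int(x) for x in q),4,(0,0,255) if p[2]==0 else (0,255,255),1)
    q=(proj(n,[.511,-.204,.11])-[u0,v0])*5;cv2.circle(im,tuple(int(x) for x in q),4,(0,255,0),1)
    return im
cv2.imwrite("pics/c3.png",np.hstack([ann("scene",140,110),ann("top",290,125)]))
for i in range(3): goto([.511,-.204,.087],-13)
E
```

```text
t 2.675 pos [ 0.5111 -0.2078  0.1593] yawy -12.9 d [ 3.4 -0.3 72.4] twist 0.07051142903459606 F [ 0.3 -0.1  0.1] w 0.999 z [-0.008  0.006 -1.   ] q [ 0.91  0.48 -0.73  1.85  0.37  0.97 -0.21]
t 2.675 pos [ 0.5111 -0.2078  0.1593] yawy -12.9 d [ 3.4 -0.3 72.4] twist 0.07051142903459606 F [ 0.3 -0.1  0.1] w 0.999 z [-0.008  0.006 -1.   ] q [ 0.91  0.48 -0.73  1.85  0.37  0.97 -0.21]
t 2.675 pos [ 0.5111 -0.2078  0.1593] yawy -12.9 d [ 3.4 -0.3 72.4] twist 0.07051142903459606 F [ 0.3 -0.1  0.1] w 0.999 z [-0.008  0.006 -1.   ] q [ 0.91  0.48 -0.73  1.85  0.37  0.97 -0.21]
```

View pics/c3.png

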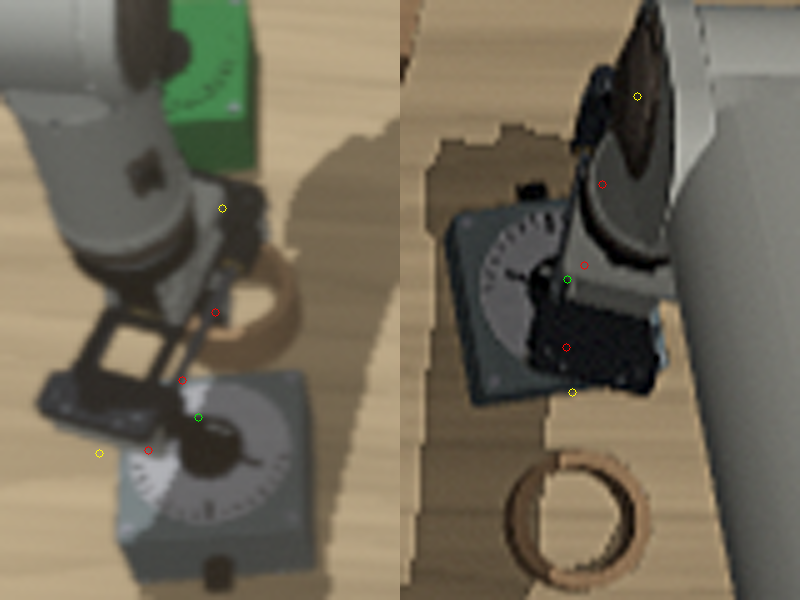

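```bash
python3 - <<'E'
from h import *
R=lambda u,v,z:ray("scene",140+(u+.5)/5-.5,110+(v+.5)/5-.5,z)
c=R(211,449,.072);z=R(208,513,.072);p=R(262,465,.076)
print(c,z,p,[np.degrees(np.arctan2(*(x-c)[1::-1])) for x in (z,p)],np.linalg.norm((p-c)[:2]),np.linalg.norm((z-c)[:2]))
E
```

```text
[ 0.5123872  -0.20297531  0.072     ] [ 0.56199733 -0.19602817  0.072     ] [ 0.52412122 -0.16458193  0.076     ] [np.float64(7.971560536992036), np.float64(73.00547815599883)] 0.0401464671741551 0.0500941936043713
```

```bash
python3 -m creep '[{"dx":3,"dy":1,"dz":24,"twist":2,"gripper":100},{"dx":0,"dy":0,"dz":24,"twist":0,"gripper":100},{"dx":0,"dy":0,"dz":22,"twist":0,"gripper":100},{"dx":0,"dy":0,"dz":0,"twist":0,"gripper":100}]'
python3 - <<'E'
from h import *
goto([.5125,-.2035,.087],-15)
E
```

```text
t: 3.18
position: [0.5126, -0.2117, 0.0913]
ee_rot: [-0.001, 0.796, 0.606, -0.001]
contact_force: [-0.8, -0.5, -0.2]
width: 1.001
t 3.175 pos [ 0.5126 -0.2117  0.0913] yawy -15.5 d [ 7.8 -2.3  4.3] twist -0.4566747425368334 F [-0.8 -0.5 -0.2] w 1.001 z [-0.003 -0.    -1.   ] q [ 0.86  0.57 -0.66  1.89  0.46  0.84 -0.31]
```

```bash
python3 -m creep '[{"dx":4,"dy":-1,"dz":2,"twist":0,"gripper":100},{"dx":4,"dy":-1,"dz":2,"twist":0,"gripper":100},{"dx":0,"dy":0,"dz":0,"twist":0,"gripper":50},{"dx":0,"dy":0,"dz":0,"twist":0,"gripper":0},{"dx":0,"dy":0,"dz":0,"twist":0,"gripper":0},{"dx":0,"dy":0,"dz":0,"twist":0,"gripper":0},{"dx":0,"dy":0,"dz":0,"twist":0,"gripper":0},{"dx":0,"dy":0,"dz":0,"twist":0,"gripper":0}]' 20
python3 - <<'E'
from h import *
goto([.5125,-.2035,.087],-15)
E
```

```text
t: 4.18
position: [0.515, -0.2048, 0.0909]
ee_rot: [0.002, 0.796, 0.605, -0.0]
contact_force: [0.6, -1.0, 0.4]
width: 0.397
t 4.175 pos [ 0.515  -0.2048  0.0909] yawy -15.5 d [ 0.6 -2.7  3.9] twist -0.539514235734714 F [ 0.6 -1.   0.4] w 0.397 z [ 0.002 -0.003 -1.   ] q [ 0.84  0.56 -0.66  1.9   0.46  0.83 -0.33]
```

```bash
python3 -m creep '[{"dx":0,"dy":-2,"dz":3,"twist":0,"gripper":0},{"dx":0,"dy":0,"dz":0,"twist":0,"gripper":0},{"dx":0,"dy":0,"dz":0,"twist":0,"gripper":0},{"dx":0,"dy":0,"dz":0,"twist":0,"gripper":0},{"dx":0,"dy":0,"dz":0,"twist":0,"gripper":0},{"dx":0,"dy":0,"dz":0,"twist":0,"gripper":0}]' 20
python3 - <<'E'
from h import *
goto([.5125,-.2035,.087],-82)
E
```

```text
t: 4.92
position: [0.5124, -0.2041, 0.0876]
ee_rot: [0.001, 0.796, 0.605, -0.001]
contact_force: [0.3, 0.5, 1.4]
width: 0.153
t 4.925 pos [ 0.5124 -0.2041  0.0876] yawy -15.6 d [ 0.6 -0.1  0.5] twist 66.43820286533872 F [0.3 0.5 1.4] w 0.153 z [ 0.001 -0.003 -1.   ] q [ 0.84  0.56 -0.66  1.9   0.46  0.83 -0.33]
```

```bash
python3 -m creep '[{"dx":0,"dy":0,"dz":0,"twist":7,"gripper":0},{"dx":0,"dy":0,"dz":0,"twist":7,"gripper":0},{"dx":0,"dy":0,"dz":0,"twist":7,"gripper":0},{"dx":0,"dy":0,"dz":0,"twist":7,"gripper":0},{"dx":0,"dy":0,"dz":0,"twist":7,"gripper":0}]'
python3 - <<'E'
from h import *
goto([.5125,-.2035,.087],-82)
E
```

```text
t: 5.55
position: [0.5125, -0.2041, 0.0876]
ee_rot: [0.002, 0.944, 0.329, 0.0]
contact_force: [-0.8, -0.3, -0.1]
width: 0.153
t 5.55 pos [ 0.5125 -0.2041  0.0876] yawy -51.6 d [ 0.4 -0.5  0.6] twist 30.422507635088323 F [-0.8 -0.3 -0.1] w 0.153 z [ 0.001 -0.003 -1.   ] q [ 0.73  0.53 -0.51  1.91  0.35  0.79 -0.87]
```

```bash
python3 -m creep '[{"dx":0,"dy":0,"dz":0,"twist":7,"gripper":0},{"dx":0,"dy":0,"dz":0,"twist":7,"gripper":0},{"dx":0,"dy":0,"dz":0,"twist":7,"gripper":0},{"dx":0,"dy":0,"dz":0,"twist":7,"gripper":0},{"dx":0,"dy":0,"dz":0,"twist":2.5,"gripper":0},{"dx":0,"dy":0,"dz":0,"twist":0,"gripper":0}]'
python3 - <<'E'
from h import *
goto([.5125,-.2035,.087],-82)
a=snapshot("scene")[180:225,160:215];b=snapshot("top")[155:211,293:349]
cv2.imwrite("pics/c4.png",np.hstack([cv2.resize(a,(440,360),interpolation=cv2.INTER_CUBIC),cv2.resize(b,(360,360),interpolation=cv2.INTER_CUBIC)]))
E
```

```text
t: 6.3
position: [0.5125, -0.2042, 0.0875]
ee_rot: [0.002, 0.998, 0.061, 0.0]
contact_force: [-1.0, 0.1, -0.2]
width: 0.148
t 6.3 pos [ 0.5125 -0.2042  0.0875] yawy -83.0 d [ 0.1 -0.7  0.5] twist -1.027531363897836 F [-1.   0.1 -0.2] w 0.148 z [ 0.001 -0.004 -1.   ] q [ 0.63  0.5  -0.38  1.91  0.26  0.77 -1.34]
```

View pics/c4.png

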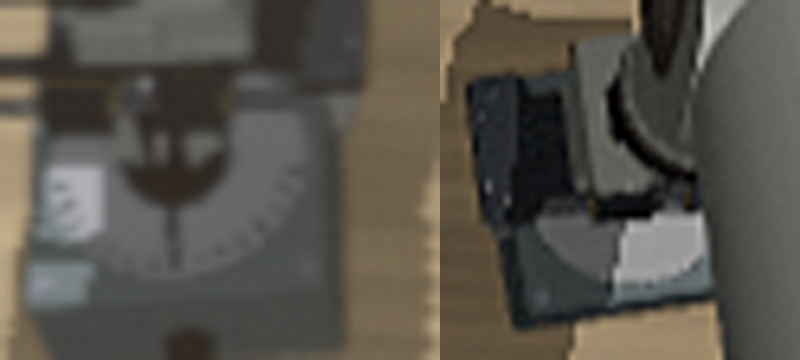

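The pointer line, from (172,205) to (177,262), runs into the zero mark at (176,268). I'll release, lift clear, and check again without the arm in the way.

```bash
python3 -m creep '[{"dx":0,"dy":0,"dz":0,"twist":0,"gripper":60},{"dx":0,"dy":0,"dz":0,"twist":0,"gripper":60},{"dx":0,"dy":0,"dz":0,"twist":0,"gripper":60},{"dx":0,"dy":0,"dz":0,"twist":0,"gripper":60},{"dx":0,"dy":0,"dz":-30,"twist":0,"gripper":60},{"dx":0,"dy":0,"dz":-40,"twist":0,"gripper":60},{"dx":0,"dy":0,"dz":-40,"twist":0,"gripper":60}]'
python3 - <<'E'
from h import *
goto([.51,.0,.2],-12)
E
```

```text
t: 7.28
position: [0.51, -0.2027, 0.1965]
ee_rot: [-0.0, 0.998, 0.062, -0.003]
contact_force: [0.9, -0.9, 0.2]
width: 0.598
t 7.275 pos [ 0.51   -0.2027  0.1965] yawy -82.9 d [  25.1 -201.2   -3.4] twist -70.88635209257289 F [ 0.9 -0.9  0.2] w 0.598 z [-0.006  0.    -1.   ] q [ 0.68  0.36 -0.43  1.83  0.18  1.   -1.27]
```

```bash
python3 -m creep '[{"dx":6,"dy":-50,"dz":0,"twist":0,"gripper":60},{"dx":6,"dy":-50,"dz":0,"twist":0,"gripper":60},{"dx":6,"dy":-50,"dz":0,"twist":0,"gripper":60},{"dx":6,"dy":-50,"dz":0,"twist":0,"gripper":60}]'
python3 -m creep '[{"dx":0,"dy":0,"dz":0,"twist":-8,"gripper":60},{"dx":0,"dy":0,"dz":0,"twist":-8,"gripper":60},{"dx":0,"dy":0,"dz":0,"twist":-8,"gripper":60},{"dx":0,"dy":0,"dz":0,"twist":-8,"gripper":60},{"dx":0,"dy":0,"dz":0,"twist":-8,"gripper":60},{"dx":0,"dy":0,"dz":0,"twist":-8,"gripper":60},{"dx":0,"dy":0,"dz":0,"twist":-8,"gripper":60},{"dx":0,"dy":0,"dz":0,"twist":-8,"gripper":60},{"dx":0,"dy":0,"dz":0,"twist":-7,"gripper":60}]'
python3 - <<'E'
from h import *
goto([.516,.1915,.2],-12)
a=snapshot("scene")[170:230,150:214]
t=snapshot("top");b=t[155:215,293:357]
cv2.imwrite("pics/c5.png",np.hstack([cv2.resize(x,(400,375),interpolation=cv2.INTER_CUBIC) for x in (a,b)]))
E
```

```text
t: 7.78
position: [0.5132, -0.0028, 0.2008]
ee_rot: [0.003, 0.998, 0.056, 0.002]
contact_force: [0.6, 0.3, 0.5]
width: 0.601
t: 8.9
position: [0.5126, 0.0048, 0.2018]
ee_rot: [0.004, 0.763, 0.646, 0.001]
contact_force: [0.4, 0.6, -0.6]
width: 0.597
t 8.9 pos [0.5126 0.0048 0.2018] yawy -9.5 d [184.7 -27.4   1.1] twist 2.524652143513464 F [ 0.4  0.6 -0.6] w 0.597 z [ 0.006 -0.004 -1.   ] q [ 0.58  0.34 -0.77  1.91  0.28  0.99 -0.48]
```

View pics/c5.png

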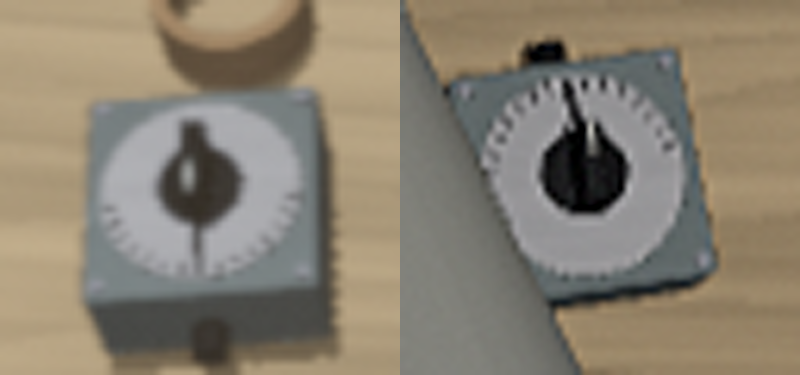

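```bash
python3 - <<'E'
from h import *
for n,c in (("top",(.5128,-.2046)),("scene",(.5124,-.203))):
    g=cv2.cvtColor(snapshot(n),cv2.COLOR_BGR2GRAY).astype(np.float32)
    A=np.radians(np.arange(-25,42,.5))
    for lab,rs,z in (("ptr",np.arange(28,36,1),.076),("mark",np.arange(43,52,1),.072)):
        P=np.array([[proj(n,[c[0]+r/1e3*np.cos(a),c[1]+r/1e3*np.sin(a),z]) for a in A] for r in rs],np.float32)
        v=cv2.remap(g,P[...,0],P[...,1],cv2.INTER_CUBIC).mean(0)
        w=np.clip(np.percentile(v,70)-10-v,0,None);m=abs(np.degrees(A)-8)<(8 if lab=="ptr" else 5)
        print(n,lab,(w*m*np.degrees(A)).sum()/(w*m).sum(),np.round(v[::4]).astype(int))
E
```

```text
top ptr 6.981288098500531 [147 143 137 125 111 103 109 127 143 147 139 129 110  80  47  23  16  28
  55  94 126 142 143 138 138 145 153 158 157 153 151 151 151 151]
top mark 8.921580822987591 [131 142 152 152 146 132 121 133 152 156 146 118 106 143 155 103  44  16
  35  93 147 160 141 132 140 151 153 137 116 115 136 151 149 138]
scene ptr 7.804461378709824 [172 172 171 171 171 171 171 172 173 172 168 163 154 138 117 100  92  97
 110 126 136 143 149 153 153 154 157 160 163 165 167 168 168 168]
scene mark 8.204762139846697 [163 164 167 169 169 167 167 168 170 167 161 158 155 156 153 139 125 124
 134 150 165 168 164 162 163 165 164 160 158 161 165 168 165 162]
```

Both views put the pointer within about 1–2° of the zero mark, so the dial is done. Next is the breaker: I'll straddle the middle lever with the fingers 60% open along the box's x axis.

```bash
python3 -m creep '[{"dx":46,"dy":-7,"dz":0,"twist":0,"gripper":65},{"dx":46,"dy":-7,"dz":0,"twist":0,"gripper":65},{"dx":46,"dy":-7,"dz":0,"twist":0,"gripper":65},{"dx":46,"dy":-7,"dz":0,"twist":0,"gripper":65},{"dx":0,"dy":0,"dz":0,"twist":2,"gripper":65},{"dx":0,"dy":0,"dz":0,"twist":0,"gripper":65}]'
python3 - <<'E'
from h import *
goto([.516,.1915,.15],-12)
E
```

```text
t: 9.85
position: [0.5189, 0.1942, 0.2009]
ee_rot: [0.004, 0.783, 0.622, 0.001]
contact_force: [0.4, -0.1, -1.1]
width: 0.652
t 9.85 pos [0.5189 0.1942 0.2009] yawy -13.0 d [-3.1 -2.6 50.9] twist -1.0460450402438397 F [ 0.4 -0.1 -1.1] w 0.652 z [ 0.008 -0.005 -1.   ] q [ 0.21  0.43 -0.78  1.82  0.35  1.04 -0.94]
```

```bash
python3 -m creep '[{"dx":-3,"dy":-2,"dz":25,"twist":-1,"gripper":65},{"dx":0,"dy":0,"dz":25,"twist":0,"gripper":65},{"dx":0,"dy":0,"dz":0,"twist":0,"gripper":65}]'
python3 - <<'E'
from h import *
goto([.516,.1915,.1],-12)
a=snapshot("scene")[160:250,245:345]
cv2.imwrite("pics/c6.png",cv2.resize(a,(660,594),interpolation=cv2.INTER_CUBIC))
E
```

```text
t: 10.22
position: [0.5178, 0.1869, 0.1501]
ee_rot: [0.006, 0.78, 0.626, 0.001]
contact_force: [0.2, 0.7, 0.0]
width: 0.652
t 10.225 pos [0.5178 0.1869 0.1501] yawy -12.4 d [ 4.4 -3.3 50.1] twist -0.4384517456713013 F [0.2 0.7 0. ] w 0.652 z [ 0.009 -0.007 -1.   ] q [ 0.19  0.48 -0.75  1.87  0.42  0.94 -0.97]
```

View pics/c6.png

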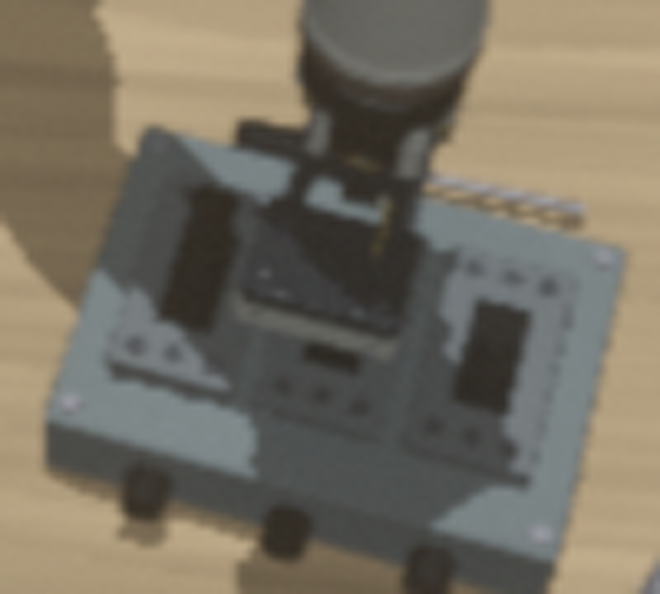

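The gripper is centred over the middle breaker, with the slot showing at (330,355) below the finger and the neighbours clear on both sides. I'll descend.

```bash
python3 -m creep '[{"dx":4,"dy":-3,"dz":16,"twist":0,"gripper":65},{"dx":0,"dy":0,"dz":16,"twist":0,"gripper":65},{"dx":0,"dy":0,"dz":16,"twist":0,"gripper":65},{"dx":0,"dy":0,"dz":0,"twist":0,"gripper":65}]'
python3 - <<'E'
from h import *
goto([.516,.1915,.1],-12)
e=np.radians(-12);goto(np.array([.5117,.1924,.1])-.040*np.array([np.cos(e),np.sin(e),0]),-12)
E
```

```text
t: 10.78
position: [0.5184, 0.1911, 0.1016]
ee_rot: [0.007, 0.78, 0.625, 0.003]
contact_force: [-0.2, 0.9, 0.2]
width: 0.651
t 10.775 pos [0.5184 0.1911 0.1016] yawy -12.6 d [-0.1 -2.5  1.6] twist -0.5689202926505743 F [-0.2  0.9  0.2] w 0.651 z [ 0.013 -0.007 -1.   ] q [ 0.14  0.55 -0.7   1.9   0.48  0.85 -1.03]
t 10.775 pos [0.5184 0.1911 0.1016] yawy -12.6 d [ -0.5 -46.9   0.9] twist -0.5689202926505743 F [-0.2  0.9  0.2] w 0.651 z [ 0.013 -0.007 -1.   ] q [ 0.14  0.55 -0.7   1.9   0.48  0.85 -1.03]
```

```bash
python3 -m creep '[{"dx":0,"dy":-8,"dz":0,"twist":0,"gripper":65},{"dx":0,"dy":-8,"dz":0,"twist":0,"gripper":65},{"dx":0,"dy":-8,"dz":0,"twist":0,"gripper":65},{"dx":0,"dy":-8,"dz":0,"twist":0,"gripper":65},{"dx":0,"dy":-6,"dz":0,"twist":0,"gripper":65},{"dx":0,"dy":-6,"dz":0,"twist":0,"gripper":65}]'
python3 - <<'E'
from h import *
e=np.radians(-12);goto(np.array([.5117,.1924,.1])-.043*np.array([np.cos(e),np.sin(e),0]),-12)
E
```

```text
t: 11.52
position: [0.4765, 0.2013, 0.1031]
ee_rot: [0.009, 0.781, 0.625, 0.006]
contact_force: [5.7, -1.1, -1.1]
width: 0.65
t 11.525 pos [0.4765 0.2013 0.1031] yawy -12.6 d [-1.5 -6.7  2.9] twist -0.6205598022813774 F [ 5.7 -1.1 -1.1] w 0.65 z [ 0.021 -0.006 -1.   ] q [ 0.12  0.49 -0.72  1.99  0.47  0.81 -1.09]
```

```bash
for i in 1 2; do python3 -m creep '[{"dx":0,"dy":-4,"dz":0,"twist":0,"gripper":65},{"dx":0,"dy":-4,"dz":0,"twist":0,"gripper":65}]'; done
```

```text
t: 11.78
position: [0.469, 0.2031, 0.1031]
ee_rot: [0.009, 0.781, 0.625, 0.007]
contact_force: [4.2, -1.5, -0.3]
width: 0.647
t: 12.02
position: [0.4661, 0.204, 0.104]
ee_rot: [0.011, 0.781, 0.624, 0.011]
contact_force: [16.6, -3.4, -7.8]
width: 0.649
```

```bash
python3 -m creep '[{"dx":0,"dy":-4,"dz":0,"twist":0,"gripper":65}]'; python3 -m creep '[{"dx":0,"dy":-3,"dz":0,"twist":0,"gripper":65}]'
python3 - <<'E'
from h import *
goto([.516,.1915,.1],-12)
a=snapshot("scene")[150:250,245:345];b=snapshot("top")[140:224,158:258]
cv2.imwrite("pics/c7.png",np.hstack([cv2.resize(a,(400,400),interpolation=cv2.INTER_CUBIC),cv2.resize(b,(400,400),interpolation=cv2.INTER_CUBIC)]))
E
```

```text
t: 12.15
position: [0.466, 0.2039, 0.1044]
ee_rot: [0.013, 0.782, 0.623, 0.013]
contact_force: [14.1, -3.5, -8.7]
width: 0.651
t: 12.28
position: [0.4661, 0.2039, 0.1045]
ee_rot: [0.014, 0.782, 0.623, 0.015]
contact_force: [10.9, -1.6, -7.2]
width: 0.648
t 12.275 pos [0.4661 0.2039 0.1045] yawy -13.0 d [-0.9 51.2  6.6] twist -0.9726931090110043 F [10.9 -1.6 -7.2] w 0.648 z [ 0.041 -0.003 -0.999] q [ 0.12  0.46 -0.72  2.03  0.47  0.78 -1.12]
```

View pics/c7.png

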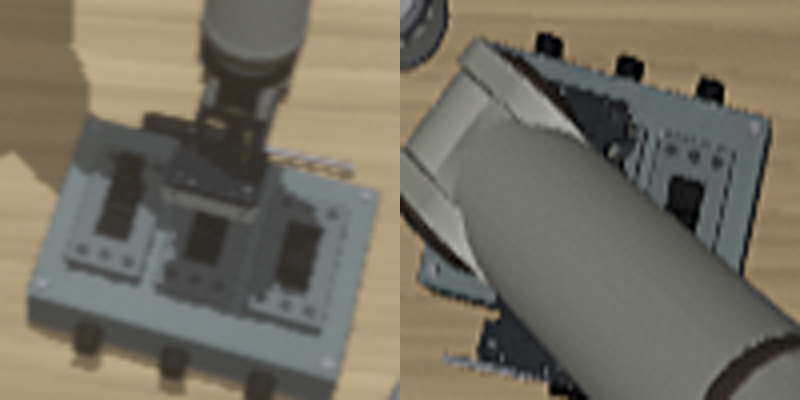

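The tool stopped against the hard stop at -47 mm, where -46 mm was expected for fully off. Force was about 17 N and extra push gave no advance. The slot end is now fully visible at (205,235) in the left crop. Now I'll throw the lever on.

```bash
python3 -m creep '[{"dx":0,"dy":9,"dz":1,"twist":0,"gripper":65},{"dx":0,"dy":9,"dz":1,"twist":0,"gripper":65},{"dx":0,"dy":9,"dz":1,"twist":0,"gripper":65},{"dx":0,"dy":9,"dz":1,"twist":0,"gripper":65},{"dx":0,"dy":9,"dz":1,"twist":0,"gripper":65},{"dx":0,"dy":9,"dz":1,"twist":0,"gripper":65},{"dx":0,"dy":9,"dz":1,"twist":0,"gripper":65},{"dx":0,"dy":9,"dz":1,"twist":0,"gripper":65}]'
python3 - <<'E'
from h import *
e=np.radians(-12);goto(np.array([.5117,.1924,.102])+.047*np.array([np.cos(e),np.sin(e),0]),-12)
E
```

```text
t: 13.38
position: [0.5299, 0.1901, 0.0964]
ee_rot: [0.009, 0.781, 0.625, 0.008]
contact_force: [-3.1, 0.8, 2.7]
width: 0.646
t 13.375 pos [0.5299 0.1901 0.0964] yawy -12.7 d [-1.2 28.8 -4.9] twist -0.658112244538799 F [-3.1  0.8  2.7] w 0.646 z [ 0.024 -0.004 -1.   ] q [ 0.14  0.57 -0.69  1.89  0.5   0.84 -1.03]
```

```bash
python3 -m creep '[{"dx":0,"dy":7,"dz":-2,"twist":0,"gripper":65},{"dx":0,"dy":7,"dz":-2,"twist":0,"gripper":65},{"dx":0,"dy":6,"dz":0,"twist":0,"gripper":65},{"dx":0,"dy":4,"dz":0,"twist":0,"gripper":65}]'; python3 -m creep '[{"dx":0,"dy":4,"dz":0,"twist":0,"gripper":65}]';  python3 -m creep '[{"dx":0,"dy":4,"dz":0,"twist":0,"gripper":65}]'
python3 - <<'E'
from h import *
e=np.radians(-12);goto(np.array([.5117,.1924,.102])+.047*np.array([np.cos(e),np.sin(e),0]),-12)
E
```

```text
t: 13.88
position: [0.5504, 0.1849, 0.0987]
ee_rot: [0.006, 0.781, 0.625, 0.005]
contact_force: [-5.3, 2.2, -1.0]
width: 0.649
t: 14.0
position: [0.553, 0.1842, 0.0982]
ee_rot: [0.005, 0.78, 0.625, 0.003]
contact_force: [-11.0, 4.0, 1.8]
width: 0.652
t: 14.12
position: [0.5531, 0.1843, 0.0977]
ee_rot: [0.003, 0.78, 0.626, 0.0]
contact_force: [-14.8, 2.3, 7.6]
width: 0.649
t 14.125 pos [0.5531 0.1843 0.0977] yawy -12.5 d [-0.6  4.8 -4.3] twist -0.5407209964853195 F [-14.8   2.3   7.6] w 0.649 z [ 0.004 -0.004 -1.   ] q [ 0.15  0.61 -0.69  1.82  0.49  0.89 -0.99]
```

```bash
python3 -m creep '[{"dx":0,"dy":4,"dz":0,"twist":0,"gripper":65},{"dx":0,"dy":4,"dz":0,"twist":0,"gripper":65}]'; python3 -m creep '[{"dx":0,"dy":-8,"dz":0,"twist":0,"gripper":65},{"dx":0,"dy":-5,"dz":0,"twist":0,"gripper":65},{"dx":0,"dy":0,"dz":-30,"twist":0,"gripper":65},{"dx":0,"dy":0,"dz":-40,"twist":0,"gripper":65},{"dx":0,"dy":0,"dz":-40,"twist":0,"gripper":65},{"dx":-50,"dy":0,"dz":0,"twist":0,"gripper":65},{"dx":-50,"dy":0,"dz":0,"twist":0,"gripper":65},{"dx":-50,"dy":0,"dz":0,"twist":0,"gripper":65},{"dx":-50,"dy":0,"dz":0,"twist":0,"gripper":65}]'
python3 - <<'E'
from h import *
goto([.3,-.1,.25])
b=snapshot("top");a=snapshot("scene")[150:240,245:345]
cv2.imwrite("pics/c8.png",np.hstack([cv2.resize(a,(400,360),interpolation=cv2.INTER_CUBIC),cv2.resize(b[140:230,158:258],(400,360),interpolation=cv2.INTER_CUBIC)]))
cv2.imwrite("pics/top9.png",b)
E
```

```text
t: 14.38
position: [0.5531, 0.1844, 0.0973]
ee_rot: [-0.001, 0.779, 0.627, -0.006]
contact_force: [-12.9, 0.9, 8.3]
width: 0.65
t: 15.5
position: [0.5065, -0.0116, 0.2163]
ee_rot: [0.006, 0.778, 0.628, 0.003]
contact_force: [1.1, -1.8, 0.4]
width: 0.649
t 15.5 pos [ 0.5065 -0.0116  0.2163] yawy -12.2 d [-130.1 -182.8  -35.5] twist None F [ 1.1 -1.8  0.4] w 0.649 z [ 0.012 -0.006 -1.   ] q [ 0.63  0.3  -0.78  1.92  0.26  1.01 -0.48]
```

View pics/c8.png

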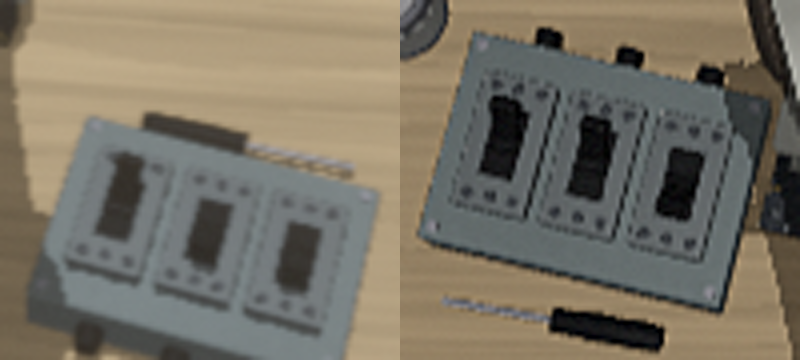

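```bash
python3 -c "
from cell import *
print(close_job(), get_obs()['t'])"
```

```text
the job is handed in; nothing more can be done
the job is handed in; nothing more can be done
```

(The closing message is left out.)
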